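# Put the honing things back on their own mats

## Robot

A 7-joint arm with a two-finger parallel gripper is mounted at the origin on a cart in front of the work surface, level with it; the furniture and walls round the work are solid. World frame = base frame: x ahead of the robot, y to its left, z up, the work surface at z = 0. Lengths are in mm, angles in rad, forces in N, time in s.
With the tool pointing down it reaches from about 425 to 875 mm from the base axis. Payload 8.4 kg.
Tool frame: the origin (TCP) lies midway between the tips of the shut fingers; the grasp point (between the pads) lies 19 mm behind it (hold_point_z is the distance from the TCP to the grasp point, in mm); z points along the fingers, y is the direction in which the jaws open and shut (so a half turn about z gives the same grasp; the last joint's range is limited). The gripper opens to 87 mm and grips with 3 to 60 N. Pads are 19 mm wide; open, the fingers measure 117 mm over their backs; the gripper's body (75 mm by 190 mm) begins 51 mm behind the grasp point.
Start: joints at [-1.396, 0.333, 0.04, 1.465, -0.013, 1.343, -0.059], TCP at [175.757, 625.758, 222.546] pointing down, gripper open.
Joint ranges: [-2.58, 2.58], [-0.38, 2.09], [-1.3, 1.39], [0.25, 2.4], [-1.5, 4.64], [0.08, 2.09], [-2.65, 2.65]. Speed limits (rad/s): [2.22, 2.22, 2.79, 2.79, 3.14, 3.14, 3.14].

## Interface

Orientations are given as [roll, pitch, yaw] about the fixed x, y, z axes, in that order (R = Rz(yaw) Ry(pitch) Rx(roll)).
In Python, from bench import state, get_image, hand_in, hold_point_z gives the robot as it stands.
- The arm moves only by the shell command python3 -m handwheel 'ROWS' [FORCE]. ROWS is JSON, a list of rows, each a list of 5 numbers: the shift along the world's x, y, z in m, then the turn about the world's z in rad, then the finger opening in m, from 0 to 0.087. In form: [[tx, ty, tz, turn, hand], ...]. A call has exactly 5 rows; each row is the pose to reach, as a shift and turn from the pose measured when the call began; what a row does not reach only later rows make up. A row lasts 1/10 s, in which the tool goes at most 50 mm and 8.59 degrees, less where a joint would pass 70% of its speed; a pose out of reach is approached as far as the arm can. A call with a gripper value outside its range is refused whole. The fingers move at their own pace and stop on an object; FORCE is the grip in N (left out, the last holds). Time passes only in rows, so rows that repeat a pose let the fingers close, or fill a call up. It gives the time, the measured TCP pose, the force and the opening at its end, in the units of the state.
- state(): the state, without advancing time (a new reading comes with each control period).
- get_image(name): name is "side" or "top"; returns a dict with "frame" (480x640x3 uint8, red, green, blue), "range_z" (480x640 float32, mm along the optical axis (not along the pixel's ray), 0 where there is no reading), "fx", "fy", "cx", "cy" (pixels), "k1" (the pictures are not rectified: a ray, as slopes to the right and down, at radius r is drawn at 1 + k1 r^2 times it, then the intrinsics apply), "R" (3x3) and "t" (3): a world point X has camera coordinates R X + t. Camera axes: x right, y down, z forward; pixel columns grow to the right and rows downward; lengths in mm; the calibration is good to about 2 mm. A picture is of the moment at which its call begins.
- hand_in(): hands the job in, once; it reports no verdict.
The state is a dict: "time": time; "joints": joint angles; "dq": joint speeds; "joint_efforts": joint torques, N m; "tool_pos": TCP position; "eef_rot": TCP orientation; "wrist_force": force on the tool from outside, world axes, zero at the start; "torque": the same for the moment, N m; "width": opening from 0.0 (shut) to 1.0 (fully open).
Only numpy, scipy, OpenCV 4.12 (cv2) and the standard library are available. Lean on these libraries where they do the work, as an engineer would, in place of code of your own. Each camera call takes 0.05 s, during which the arm holds its last target. There are 200 camera calls.

## Task

Three of the honing things stand on one another's wooden mats and the tin has been left on the bare top. Put each in the middle of its own mat: the oil bottle upright on the square mat, the black cup upright on the round mat, the stone flat and lengthwise on the oblong mat, and the tin, lid up, on the six-sided mat; use a free spot on the way where you need one. Do not tip the bottle over, and leave the tape roll and the box of drill bits where they are.

Things in the scene. Friction and masses are not known exactly. Their poses are not given: they have to be found in the camera images.
- bottle: White dropper bottle with a red pointed cap, 41 mm in diameter up to 71 mm, 104 mm tall over all, about 0.11 kg. Grip it round the straight lower body, between 20 and 55 mm height. Origin: centre of its underside, z up. Loose; at the start it stands on the oblong mat.
- cup: Small plain black round cup, open at the top, 47 mm wide at the rim and 40 mm at the foot, 48 mm tall, about 40 g. Can be gripped from above across the whole cup from outside. Origin: centre of its underside, z up. Loose; at the start it stands on the square mat.
- stone: Pink rectangular sharpening stone, a straight bar 12 mm wide (own x), 78 mm long (own y), 10 mm high, lying flat, at least 10 g. Grip across the 12 mm. Origin: centre of its underside. Loose; at the start it lies on the round mat, at a varying angle.
- tin: Low white round tin with a flat lid that bears a dark grey label, 49 mm in diameter, 20 mm high, about 55 g. Grip across the diameter. Origin: centre of its underside, z up. Loose; at the start it stands on the bare cabinet top.
- square_mat: Square pale wooden mat, 80 x 80 mm, 4 mm thick, fixed to the top; belongs to the bottle. Origin: centre of its underside (z = 0), x and y along its sides.
- round_mat: Round pale wooden mat, 84 mm in diameter, 4 mm thick, fixed to the top; belongs to the cup. Origin: centre of its underside (z = 0).
- oblong_mat: Oblong pale wooden mat, 50 mm (own x) by 110 mm (own y), 4 mm thick, fixed to the top; belongs to the stone, which lies along its length. Origin: centre of its underside (z = 0).
- six_sided_mat: Regular hexagonal pale wooden mat, 80 mm across the flats, 4 mm thick, fixed to the top; belongs to the tin; empty at the start. Origin: centre of its underside (z = 0).
- tape: Roll of masking tape lying flat, 80 mm in diameter, 19 mm high, loose: a bystander. Origin: centre of its underside.
- bits: Clear open box with drill bits, 46 x 72 mm (own x, y), 17 mm high, loose: a bystander. Origin: centre of its underside. The bare top (z = 0) holds no other clutter for x 0.41 to 0.66, y -0.33 to 0.22; mats, tin, tape and this box stand at least 0.11 m apart there, centre to centre, and one further bare spot 0.11 m from all those centres is always free.
There are look-alikes about, which are no part of the job. Several things have the shape of the cup; the one meant has the colours described above. Leave any pink look-alike of the tin alone.

How it is judged (in metres and radians):
At the end, for the whole second after the job is handed in: Bottle on the square, cup on the round, stone on the oblong, tin on the six-sided mat: each centre within 15 mm of its mat's centre, underside less than 8 mm above the cabinet top, upright or flat within 0.12 rad, the stone along the oblong mat within 0.25 rad; all released and at rest (horizontal distance between bottle and square_mat below 0.015 m and z of bottle in the frame of square_mat between 0 and 0.008 m and linear speed of each of bottle, cup, stone, tin below 0.02 m/s and angular speed of each of bottle, cup, stone, tin below 0.3 rad/s and angle between each of bottle, cup, stone, tin's own z axis and vertical below 0.12 rad and horizontal distance between cup and round_mat below 0.015 m and z of cup in the frame of round_mat between 0 and 0.008 m and horizontal distance between stone and oblong_mat below 0.015 m and z of stone in the frame of oblong_mat between 0 and 0.008 m and horizontal distance between tin and six_sided_mat below 0.015 m and z of tin in the frame of six_sided_mat between 0 and 0.008 m and angle between the y axis of stone and the y axis of oblong_mat, either way round below 0.25 rad); the robot touches nothing.
It fails at once if the tape roll is pushed or carried away (more than 30 mm) (distance of tape from where it was at the start of the episode above 0.03 m).
It fails at once if the box of drill bits is pushed or carried away (more than 30 mm) (distance of bits from where it was at the start of the episode above 0.03 m).
It fails at once if the bottle is tipped over (more than 0.7 rad) (angle between bottle's own z axis and vertical above 0.7 rad).
It also fails if it takes over 120 s, if anything falls off the work surface, if the arm or the gripper's body presses on something with over 40 N, if the wrist force passes 120 N, or if a joint passes its speed limit or range.

## Working session

There is one attempt and no reset: what is moved stays moved. The work goes in short steps, Python scripts to look and compute and a shell command to move; the robot and the scene stay as the last step left them, time stands still between calls to the robot, and variables do not carry over. Pictures are saved under pics/ and viewed, about 12 in all and at most 16, crops included, and the job is handed in when it is done.

```bash
mkdir -p pics; ls; cat > h.py <<'E'
import numpy as np, cv2
from bench import state, get_image, hand_in, hold_point_z
def und(im,u,v):
    x=(u-im['cx'])/im['fx'];y=(v-im['cy'])/im['fy'];a,b=x,y
    for _ in range(20):
        s=1+im['k1']*(a*a+b*b);a,b=x/s,y/s
    return a,b
def ray_z(im,u,v,z):  # point on plane z
    a,b=und(im,u,v);R=np.array(im['R']);t=np.array(im['t'])
    d=R.T@np.array([a,b,1]);c=-R.T@t
    return c+d*(z-c[2])/d[2]
def depth_pt(im,u,v):
    a,b=und(im,u,v);z=float(im['range_z'][int(v),int(u)])
    return np.array(im['R']).T@(np.array([a,b,1])*z-np.array(im['t']))
def cloud(im):
    v,u=np.mgrid[0:480,0:640];a,b=und(im,u.astype(float),v.astype(float));z=im['range_z']
    P=np.stack([a*z,b*z,z],-1)-np.array(im['t']);P=P@np.array(im['R']);P[z<=0]=np.nan
    return P
def proj(im,X):
    c=np.array(im['R'])@np.array(X,float)+np.array(im['t']);a,b=c[0]/c[2],c[1]/c[2];s=1+im['k1']*(a*a+b*b)
    return a*s*im['fx']+im['cx'],b*s*im['fy']+im['cy']
def save(n,f): cv2.imwrite('pics/'+n,cv2.cvtColor(f,cv2.COLOR_RGB2BGR))
E
python3 - <<'E'
from h import *
import pickle
print(state(),hold_point_z)
for n in('top','side'):
    im=get_image(n);save(n+'0.png',im['frame']);pickle.dump(im,open(n+'0.pkl','wb'))
    R=np.array(im['R']);print(n,im['fx'],im['k1'],-R.T@np.array(im['t']),R[2])
E
```

```text
pics
{'time': 0.0, 'joints': array([-1.3961897 ,  0.33387039,  0.03986243,  1.4662542 , -0.01341272,
        1.34332215, -0.05850545]), 'dq': array([ 0.002364  ,  0.00044481,  0.00058569, -0.00086457,  0.00078566,
       -0.0002713 , -0.00016177]), 'joint_efforts': array([ 8.29481978e-04, -6.56365943e+01,  1.33553859e+00, -4.03789580e+01,
       -5.97047084e-02,  4.51365730e-02,  1.56294132e-04]), 'tool_pos': array([175.64891841, 625.32931638, 221.69366157]), 'eef_rot': array([-3.14000699e+00,  9.04376231e-05,  2.86777151e+00]), 'wrist_force': array([0.05831493, 1.11091629, 0.04527495]), 'torque': array([-0.04191724, -0.0322492 , -0.00803732]), 'width': 1.0022254986794294} 18.700000000000003
top 492.2780942986362 0.00903714403064853 [375.29623901 -49.50859324 889.97365388] [ 0.19896925  0.00299511 -0.98000116]
side 488.48154244028643 -0.1185285741813795 [516.40603943 718.68346214 645.8877772 ] [ 0.01618868 -0.78481483 -0.61951885]
```

View pics/top0.png

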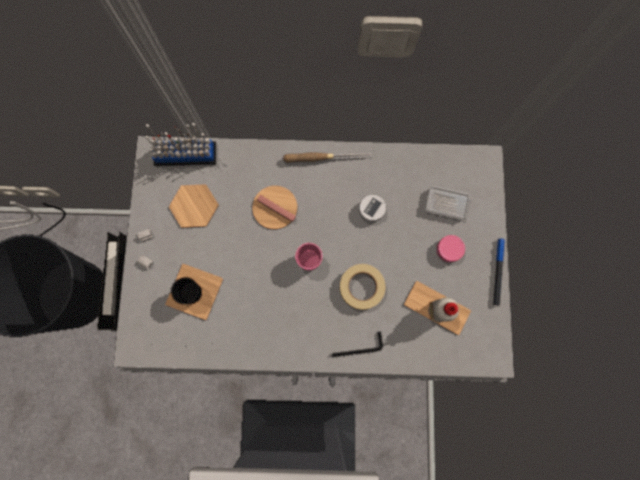

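View pics/side0.png

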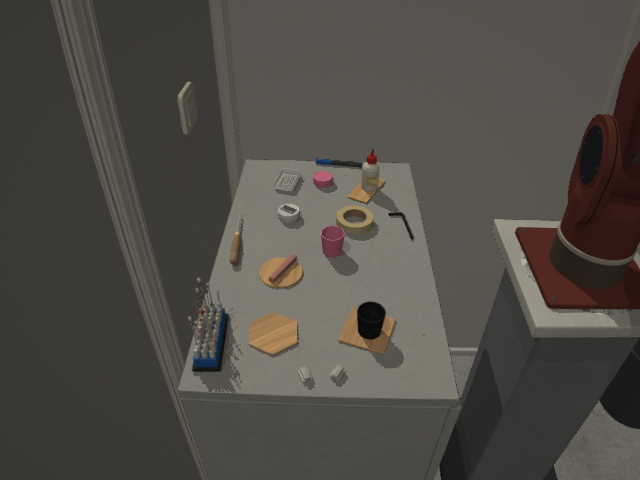

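Top view: hex mat (194,206), round mat with stone (275,208), tin (373,209), bits (447,204), pink tin look-alike (452,249), bottle on oblong mat (447,311), tape (363,287), pink cup (309,257), black cup on square mat (195,292). The side view agrees with this.

```bash
python3 - <<'E'
from h import *
import pickle
T=pickle.load(open('top0.pkl','rb'));S=pickle.load(open('side0.pkl','rb'))
for n,im in(('top',T),('side',S)):
    C=cloud(im);hsv=cv2.cvtColor(im['frame'],cv2.COLOR_RGB2HSV)
    w=cv2.inRange(hsv,(8,90,80),(22,255,255))
    k,l,s,c=cv2.connectedComponentsWithStats(w)
    for i in range(1,k):
        if s[i,4]<150: continue
        vs,us=np.where(l==i)
        z=np.nanmedian(C[vs,us,2]); P=np.array([ray_z(im,u,v,4)[:2] for u,v in zip(us,vs)]).astype(np.float32)
        if P[:,0].min()<300 or abs(P).max()>900: continue
        r=cv2.minAreaRect(P); print(n,'wood',c[i].round(),s[i,4],'z',round(float(z),1),np.round(r[0],1),np.round(r[1],1),round(r[2],1),'circ',np.round(cv2.minEnclosingCircle(P)[0],1))
    m=np.isfinite(C[...,2])
    m&=(C[...,2]>7)&(C[...,2]<140)&(C[...,0]>380)&(C[...,0]<700)&(C[...,1]>-380)&(C[...,1]<330)
    k,l,s,c=cv2.connectedComponentsWithStats(m.astype(np.uint8))
    for i in range(1,k):
        if s[i,4]<40: continue
        P=C[l==i]; zt=np.percentile(P[:,2],95); Q=P[P[:,2]>zt-5][:,:2].astype(np.float32)
        r=cv2.minAreaRect(Q);print(n,'obj',c[i].round(),s[i,4],'ztop',zt.round(1),'c',np.round(r[0],1),np.round(r[1],1),round(r[2],1),np.round(cv2.minEnclosingCircle(Q)[0],1))
f=T['frame'];save('crop1.png',np.hstack([cv2.resize(f[250:340,150:250],(400,360),interpolation=2),cv2.resize(f[265:355,395:495],(400,360),interpolation=2)]))
E
```

```text
top wood [307. 156.] 273 z 16.4 [710.5 -24.7] [12.8 89.5] 4.0 circ [709.  -24.8]
top wood [193. 206.] 1573 z 3.9 [607.4 184.9] [80.6 89. ] 1.6 circ [608.1 184.6]
top wood [274. 207.] 1291 z 4.3 [609.7  34.4] [80.6 81.8] 1.6 circ [609.5  34. ]
top wood [198. 292.] 1332 z 3.9 [449.3 171.2] [79.9 79.8] 71.5 circ [449.5 171. ]
top wood [362. 287.] 856 z 18.9 [ 466.3 -129.5] [75.9 78.7] 27.7 circ [ 465.7 -130.6]
top wood [422. 299.] 761 z 4.2 [ 444.8 -241.2] [58.1 50. ] 62.4 circ [ 444.9 -241.5]
top wood [456. 320.] 406 z 4.2 [ 417.9 -291.6] [47.1 50.1] 63.1 circ [ 417.8 -291.2]
top obj [178. 156.] 713 ztop 60.1 c [697.8 228.5] [ 4.7 56.5] 4.9 [696.7 228.4]
top obj [296. 160.] 61 ztop 16.1 c [698.4  -9.3] [ 3.3 56.3] 1.0 [698.4  -9.3]
top obj [448. 202.] 282 ztop 19.3 c [ 625.4 -285.3] [74.3 47.7] 78.3 [ 624.6 -285.2]
top obj [275. 207.] 289 ztop 16.8 c [606.4  30.9] [78.  11.7] 60.6 [605.3  31.5]
top obj [371. 208.] 553 ztop 22.5 c [ 609.8 -145.2] [47.2 46. ] 1.7 [ 609.9 -145.6]
top obj [144. 234.] 86 ztop 14.4 c [551.  269.2] [11.3 22.4] 21.7 [551.1 269.2]
top obj [451. 248.] 622 ztop 2
[... 1181 characters left out ...]
 -284.9] [77.1 47.5] 77.8 [ 627.  -283.9]
side obj [323. 178.] 242 ztop 21.6 c [ 537.9 -286.3] [47.  46.6] 59.1 [ 538.9 -287. ]
side obj [288. 212.] 315 ztop 21.2 c [ 609.8 -145.6] [47.1 46.5] 14.3 [ 609.9 -143.8]
side obj [344. 228.] 1239 ztop 46.3 c [512.4 -32.1] [46.2 49.2] 26.2 [513. -32.]
side obj [282. 267.] 246 ztop 15.9 c [605.6  30.1] [81.4 13.8] 59.6 [606.8  29.5]
side obj [216. 336.] 727 ztop 79.0 c [698.5 238.9] [ 4.8 16.6] 10.7 [697.9 238.8]
side obj [370. 319.] 860 ztop 51.6 c [446.9 176. ] [46.8 45.9] 86.4 [446.4 176.7]
side obj [337. 371.] 91 ztop 13.4 c [499. 265.] [22.4 11.5] 61.9 [500.7 264.1]
side obj [305. 373.] 99 ztop 13.7 c [552.5 269.3] [13.6 23.1] 24.5 [551.5 269. ]
```

View pics/crop1.png

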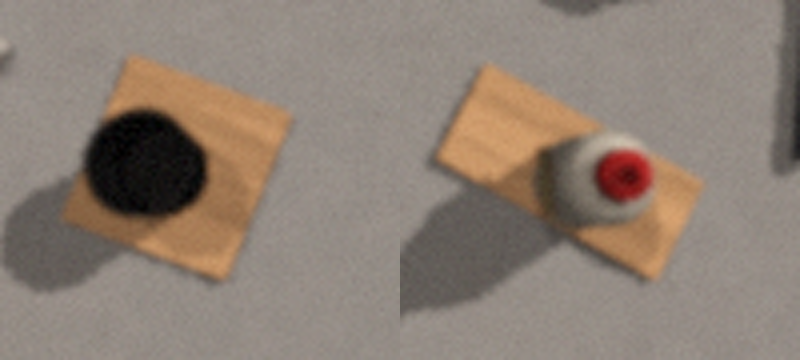

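```bash
python3 -m handwheel '[[0.024,-0.043,0,0.06,0.087],[0.048,-0.086,0,0.12,0.087],[0.072,-0.129,0,0.18,0.087],[0.096,-0.172,0,0.24,0.087],[0.12,-0.215,0,0.27,0.087]]' 20
python3 -m handwheel '[[0.024,-0.043,0,0,0.087],[0.048,-0.086,0,0,0.087],[0.072,-0.129,0,0,0.087],[0.096,-0.172,0,0,0.087],[0.12,-0.215,0,0,0.087]]'
python3 -m handwheel '[[0.024,-0.043,0,0,0.087],[0.048,-0.086,0,0,0.087],[0.072,-0.129,0,0,0.087],[0.096,-0.172,0,0,0.087],[0.12,-0.215,0,0,0.087]]'
```

```text
time: 0.6
tool_pos: [296.3, 408.3, 221.5]
eef_rot: [-3.14, -0.0, 3.14]
wrist_force: [0.3, 0.5, 0.2]
width: 0.999
time: 1.1
tool_pos: [416.7, 191.3, 221.4]
eef_rot: [-3.14, -0.0, 3.14]
wrist_force: [1.3, 1.3, -0.2]
width: 1.002
time: 1.6
tool_pos: [537.2, -25.6, 221.5]
eef_rot: [-3.141, 0.0, 3.14]
wrist_force: [-0.2, 0.1, -0.3]
width: 1.0
```

```bash
python3 -m handwheel '[[0.036,-0.06,0,0,0.087],[0.073,-0.12,0,0,0.087],[0.073,-0.12,-0.05,0,0.087],[0.073,-0.12,-0.1,0,0.087],[0.073,-0.12,-0.15,0,0.087]]'
python3 -m handwheel '[[0,0,-0.03,0,0.087],[0,0,-0.066,0,0.087],[0,0,-0.066,0,0.087],[0,0,-0.066,0,0.087],[0,0,-0.066,0,0.087]]'
```

```text
time: 2.1
tool_pos: [610.3, -147.6, 82.2]
eef_rot: [-3.139, 0.001, 3.138]
wrist_force: [0.1, 1.1, -0.5]
width: 0.997
time: 2.6
tool_pos: [611.6, -148.0, 18.4]
eef_rot: [-3.139, 0.004, 3.138]
wrist_force: [0.1, -0.9, 0.2]
width: 1.003
```

```bash
python3 - <<'E'
from h import *
im=get_image('top');f=im['frame'];save('grip1.png',cv2.resize(f[150:270,310:470],(640,480),interpolation=2))
E
```

```text
(no output)
```

View pics/grip1.png

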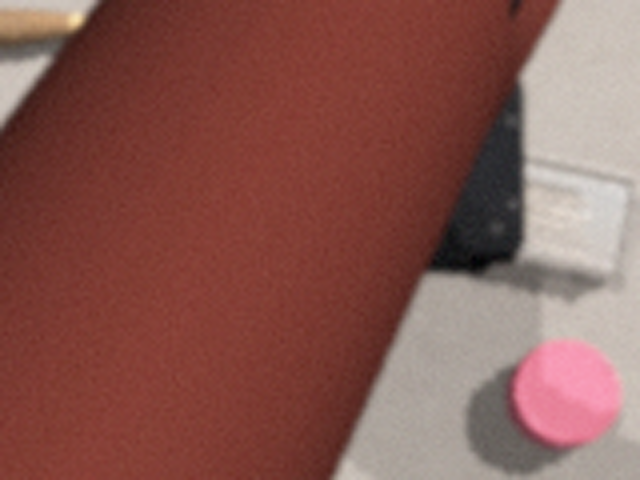

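The arm hides the tin from the top camera. The jaws are aligned with it, so I'll go lower and grip.

```bash
python3 -m handwheel '[[-0.001,0.003,-0.012,0,0.087],[-0.001,0.003,-0.012,0,0.087],[-0.001,0.003,-0.012,0,0.087],[-0.001,0.003,-0.012,0,0.05],[-0.001,0.003,-0.012,0,0.03]]' 20
python3 -m handwheel '[[0,0,0,0,0.03],[0,0,0,0,0.03],[0,0,0,0,0.03],[0,0,0,0,0.03],[0,0,0,0,0.03]]'
```

```text
time: 3.15
tool_pos: [610.8, -145.0, 6.7]
eef_rot: [-3.139, 0.004, 3.138]
wrist_force: [0.4, -0.0, 0.2]
width: 0.896
time: 3.65
tool_pos: [610.9, -145.0, 6.8]
eef_rot: [-3.139, 0.004, 3.138]
wrist_force: [0.5, -0.3, 0.5]
width: 0.551
```

```bash
python3 -m handwheel '[[0,0,0.04,0,0.03],[0,0,0.08,0,0.03],[0,0.05,0.09,0,0.03],[0,0.1,0.09,0,0.03],[0,0.15,0.09,0,0.03]]'
python3 -m handwheel '[[0,0.05,0,0,0.03],[0,0.1,0,0,0.03],[0,0.15,0,0,0.03],[0,0.185,0,0,0.03],[0,0.185,0,0,0.03]]'
```

```text
time: 4.15
tool_pos: [611.0, 5.5, 97.5]
eef_rot: [-3.139, 0.006, 3.137]
wrist_force: [1.2, 1.2, -1.1]
width: 0.554
time: 4.65
tool_pos: [609.6, 198.6, 96.8]
eef_rot: [3.141, 0.005, -3.137]
wrist_force: [0.0, -0.2, -0.6]
width: 0.552
```

```bash
python3 -m handwheel '[[0,-0.013,-0.03,0,0.03],[0,-0.013,-0.06,0,0.03],[0,-0.013,-0.075,0,0.03],[0,-0.013,-0.075,0,0.03],[0,-0.013,-0.075,0,0.03]]'
```

```text
time: 5.15
tool_pos: [610.2, 185.4, 22.6]
eef_rot: [3.141, 0.005, -3.138]
wrist_force: [-0.1, 0.0, 0.4]
width: 0.547
```

```bash
python3 -m handwheel '[[-0.001,0,-0.006,0,0.03],[-0.001,0,-0.011,0,0.03],[-0.001,0,-0.011,0,0.03],[-0.001,0,-0.011,0,0.03],[-0.001,0,-0.011,0,0.03]]'
python3 -m handwheel '[[0,0,0,0,0.06],[0,0,0,0,0.07],[0,0,0,0,0.075],[0,0,0,0,0.075],[0,0,0,0,0.075]]'
python3 -m handwheel '[[0,0,0.03,0,0.075],[0,0,0.08,0,0.075],[0,0,0.12,0,0.087],[-0.02,-0.04,0.15,0,0.087],[-0.04,-0.09,0.15,0,0.087]]'
```

```text
time: 5.65
tool_pos: [609.3, 185.5, 11.9]
eef_rot: [3.141, 0.006, -3.138]
wrist_force: [-0.6, -0.1, -0.1]
width: 0.556
time: 6.15
tool_pos: [609.3, 185.5, 11.9]
eef_rot: [3.141, 0.006, -3.137]
wrist_force: [0.7, -0.5, -0.1]
width: 0.842
time: 6.65
tool_pos: [573.9, 103.3, 165.4]
eef_rot: [3.139, 0.012, -3.134]
wrist_force: [0.2, -1.4, -0.2]
width: 0.986
```

```bash
python3 -m handwheel '[[0.01,-0.02,0,-0.14,0.087],[0.02,-0.04,0,-0.28,0.07],[0.03,-0.06,0,-0.42,0.05],[0.032,-0.072,0,-0.56,0.05],[0.032,-0.072,0,-0.7,0.05]]'
python3 -m handwheel '[[0,0,0,-0.14,0.05],[0,0,0,-0.28,0.05],[0,0,0,-0.42,0.05],[0,0,0,-0.56,0.05],[0,0,0,-0.7,0.05]]'
python3 -m handwheel '[[0,0,0,-0.14,0.05],[0,0,0,-0.28,0.05],[0,0,0,-0.42,0.05],[0,0,0,-0.56,0.05],[0,0,0,-0.67,0.05]]'
python3 -c "from bench import state;s=state();print(s['tool_pos'],s['eef_rot'],s['joints'])"
```

```text
time: 7.15
tool_pos: [606.1, 28.4, 165.7]
eef_rot: [3.139, 0.013, 2.44]
wrist_force: [0.7, 0.0, 0.5]
width: 0.72
time: 7.65
tool_pos: [606.1, 28.5, 165.7]
eef_rot: [3.139, 0.012, 1.734]
wrist_force: [0.6, 0.4, -0.4]
width: 0.577
time: 8.15
tool_pos: [606.1, 28.6, 165.8]
eef_rot: [3.139, 0.012, 1.059]
wrist_force: [0.0, 0.2, 0.0]
width: 0.573
[606.05723059  28.64224834 165.76532929] [3.13915424 0.01232567 1.05887556] [-0.9817362   0.49511675  1.14692204  1.68507856 -0.45720519  1.27256649
 -0.25194155]
```

```bash
python3 -m handwheel '[[0,0.002,-0.05,0,0.05],[0,0.002,-0.1,0,0.05],[0,0.002,-0.14,0,0.05],[0,0.002,-0.145,0,0.05],[0,0.002,-0.145,0,0.05]]'
python3 -c "
from h import *
s=state();print(s['tool_pos'],s['eef_rot'],s['joints'])
im=get_image('side');save('st1.png',cv2.resize(im['frame'][180:360,180:420],(800,600),interpolation=2))"
```

```text
time: 8.65
tool_pos: [605.8, 30.2, 20.9]
eef_rot: [3.14, 0.014, 1.058]
wrist_force: [-0.3, 0.1, -0.0]
width: 0.573
[605.83115497  30.18498562  20.89172882] [3.13974876 0.01358452 1.05843525] [-0.87504253  0.64581303  0.99500062  1.80998915 -0.61007157  1.03864582
 -0.15550217]
```

View pics/st1.png

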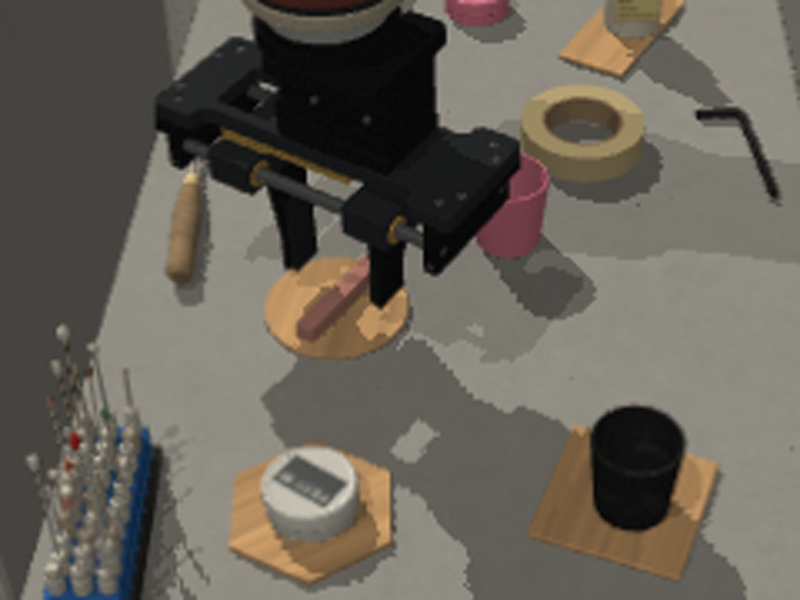

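The tin sits centred on the hex mat, and the fingers straddle the stone. Gripping it now.

```bash
python3 -m handwheel '[[0,0,-0.007,0,0.05],[0,0,-0.014,0,0.05],[0,0,-0.014,0,0.05],[0,0,-0.014,0,0.03],[0,0,-0.014,0,0.0]]' 20
python3 -m handwheel '[[0,0,0,0,0],[0,0,0,0,0],[0,0,0,0,0],[0,0,0,0,0],[0,0,0,0,0]]'
python3 -m handwheel '[[0,0,0.04,0,0],[0,0,0.08,0,0],[0,-0.04,0.1,0,0],[0,-0.08,0.1,0,0],[0,-0.12,0.1,0,0]]'
python3 -m handwheel '[[0,-0.03,0,0,0],[0,-0.06,0,0,0],[0,-0.06,0,0,0],[0,-0.06,0,0,0],[0,-0.06,0,0,0]]'
python3 -c "from bench import state;s=state();print(s['tool_pos'],s['eef_rot'],s['joints'])"
```

```text
time: 9.2
tool_pos: [607.2, 30.3, 8.7]
eef_rot: [3.137, 0.012, 1.059]
wrist_force: [-0.3, 0.5, -0.4]
width: 0.47
time: 9.7
tool_pos: [607.2, 30.2, 8.7]
eef_rot: [3.137, 0.012, 1.058]
wrist_force: [-0.7, -0.7, 1.3]
width: 0.127
time: 10.2
tool_pos: [607.6, -90.7, 109.6]
eef_rot: [3.136, 0.01, 1.06]
wrist_force: [1.0, 0.3, -0.7]
width: 0.128
time: 10.7
tool_pos: [607.8, -149.4, 109.3]
eef_rot: [3.137, 0.01, 1.061]
wrist_force: [-0.5, -0.2, 0.4]
width: 0.129
[ 607.82333003 -149.37077854  109.34848589] [3.13686181 0.01007203 1.06120738] [-0.61324968  0.57310218  1.06312017  1.70079607 -0.52489174  1.18596221
  0.07544978]
```

```bash
python3 -m handwheel '[[0,0,-0.04,0,0],[0,0,-0.08,0,0],[0,0,-0.095,0,0],[0,0,-0.104,0,0],[0,0,-0.104,0,0]]'
python3 -m handwheel '[[0,0,0,0,0],[0,0,0,0,0.02],[0,0,0,0,0.03],[0,0,0,0,0.03],[0,0,0,0,0.03]]'
python3 -m handwheel '[[0,0,0.04,0,0.04],[0,0,0.08,0,0.087],[0,0.04,0.12,0,0.087],[-0.03,0.08,0.15,0,0.087],[-0.06,0.12,0.15,0,0.087]]'
```

```text
time: 11.2
tool_pos: [608.1, -148.9, 5.6]
eef_rot: [3.137, 0.01, 1.062]
wrist_force: [-0.0, -0.9, 0.4]
width: 0.125
time: 11.7
tool_pos: [608.2, -148.9, 5.8]
eef_rot: [3.137, 0.01, 1.062]
wrist_force: [0.5, 0.5, -0.4]
width: 0.328
time: 12.2
tool_pos: [559.4, -42.0, 156.9]
eef_rot: [3.133, 0.008, 1.061]
wrist_force: [-0.0, 1.1, 1.9]
width: 0.714
```

```bash
python3 -m handwheel '[[-0.02,0.044,0,0,0.087],[-0.04,0.088,0,0,0.087],[-0.06,0.13,0,0,0.087],[-0.085,0.17,0,0,0.087],[-0.1125,0.21,0,0,0.087]]'
python3 -m handwheel '[[0,0.005,0,0,0.087],[0,0.005,0,0,0.087],[0,0.005,0,0,0.087],[0,0.005,0,0,0.087],[0,0.005,0,0,0.087]]'
python3 -c "from bench import state;s=state();print(s['tool_pos'],s['eef_rot'],s['joints'])"
```

```text
time: 12.7
tool_pos: [451.6, 161.0, 156.9]
eef_rot: [3.132, 0.01, 1.06]
wrist_force: [-0.9, -0.4, 0.7]
width: 0.997
time: 13.2
tool_pos: [452.6, 163.7, 156.8]
eef_rot: [3.13, 0.012, 1.056]
wrist_force: [-0.4, 0.6, -0.9]
width: 1.0
[452.5738106  163.65210527 156.83166785] [3.13007235 0.01190354 1.05614835] [-1.76386619  0.00572235  1.35081703  1.9906729   0.01179022  1.15231361
 -0.93243028]
```

```bash
python3 -m handwheel '[[0,0,0,0.14,0.087],[0,0,0,0.28,0.087],[0,0,0,0.42,0.087],[0,0,0,0.56,0.087],[0,0,0,0.7,0.087]]'
python3 -c "from bench import state;s=state();print(s['tool_pos'],s['eef_rot'],s['joints'])"
```

```text
time: 13.7
tool_pos: [453.3, 161.9, 156.8]
eef_rot: [3.13, 0.014, 1.759]
wrist_force: [0.7, 0.0, 0.1]
width: 1.001
[453.25567973 161.88202284 156.75731144] [3.12991618 0.01410415 1.75889788] [-1.7865215  -0.04664371  1.34775133  1.99930381  0.06811881  1.1456623
 -0.27853186]
```

```bash
python3 -m handwheel '[[-0.0065,0.014,-0.03,0,0.087],[-0.0065,0.014,-0.06,0,0.087],[-0.0065,0.014,-0.075,0,0.087],[-0.0065,0.014,-0.075,0,0.087],[-0.0065,0.014,-0.075,0,0.087]]'
python3 -c "from bench import state;s=state();print(s['tool_pos'],s['eef_rot'],s['joints'])"
```

```text
time: 14.2
tool_pos: [447.6, 174.2, 82.1]
eef_rot: [3.13, 0.016, 1.756]
wrist_force: [-0.1, 0.4, -0.3]
width: 0.998
[447.60553806 174.23585361  82.05570242] [3.12981939 0.01640136 1.75609243] [-1.59065303  0.24040364  1.24929799  2.08050202 -0.25178552  0.98945645
 -0.02645695]
```

```bash
python3 -m handwheel '[[-0.001,0.002,-0.03,0,0.087],[-0.001,0.002,-0.06,0,0.087],[-0.001,0.002,-0.066,0,0.087],[-0.001,0.002,-0.066,0,0.087],[-0.001,0.002,-0.066,0,0.06]]' 15
python3 -m handwheel '[[0,0,0,0,0.03],[0,0,0,0,0.03],[0,0,0,0,0.03],[0,0,0,0,0.03],[0,0,0,0,0.03]]'
python3 -m handwheel '[[0,0,0,0,0.03],[0,0,0.02,0,0.03],[0,0,0.04,0,0.03],[0,0,0.05,0,0.03],[0,0,0.05,0,0.03]]'
python3 -c "
from h import *
s=state();print(s['tool_pos'],s['eef_rot'],s['joints'])
im=get_image('side');save('cup1.png',cv2.resize(im['frame'][180:420,240:480],(600,600),interpolation=2))"
```

```text
time: 14.7
tool_pos: [447.8, 176.5, 17.6]
eef_rot: [3.128, 0.016, 1.756]
wrist_force: [0.0, -0.5, 0.9]
width: 0.967
time: 15.2
tool_pos: [447.7, 176.5, 17.7]
eef_rot: [3.128, 0.016, 1.756]
wrist_force: [-0.1, 0.2, 0.6]
width: 0.539
time: 15.7
tool_pos: [448.3, 177.2, 68.6]
eef_rot: [3.126, 0.014, 1.756]
wrist_force: [0.3, -0.2, -0.4]
width: 0.506
[448.30921594 177.21065625  68.55785016] [3.12639417 0.01399531 1.75615408] [-1.55563269e+00  2.71410718e-01  1.21640953e+00  2.09150439e+00
 -2.91463000e-01  9.61152009e-01  8.72069941e-04]
```

View pics/cup1.png

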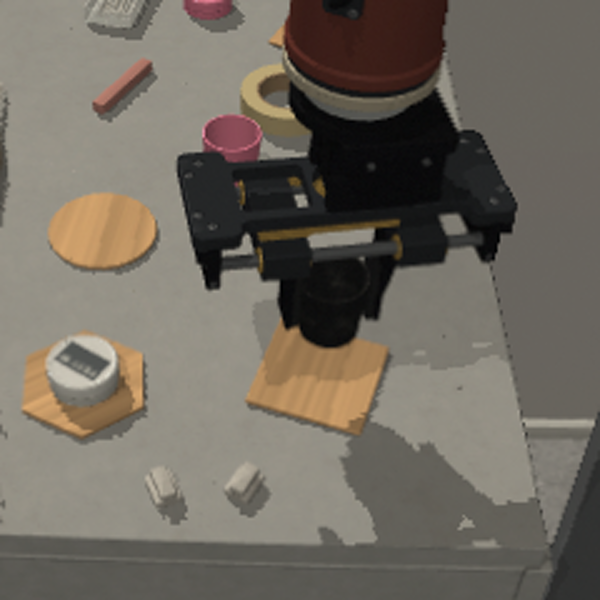

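```bash
python3 -m handwheel '[[0.033,-0.028,0,0,0.03],[0.066,-0.056,0,0,0.03],[0.098,-0.085,0,0,0.03],[0.13,-0.113,0,0,0.03],[0.1617,-0.141,0,0,0.03]]'
python3 -m handwheel '[[0,0,0,0,0.03],[0,0,-0.015,0,0.03],[0,0,-0.03,0,0.03],[0,0,-0.03,0,0.03],[0,0,-0.03,0,0.03]]'
python3 -c "from bench import state;s=state();print(s['tool_pos'],s['eef_rot'],s['joints'])"
```

```text
time: 16.25
tool_pos: [609.9, 35.0, 65.8]
eef_rot: [3.13, 0.014, 1.757]
wrist_force: [-0.1, 0.6, 0.6]
width: 0.504
time: 16.75
tool_pos: [608.8, 36.4, 34.9]
eef_rot: [3.131, 0.013, 1.759]
wrist_force: [1.0, 0.3, 0.3]
width: 0.507
[608.77698559  36.37241507  34.86423266] [3.13128988 0.01333651 1.75877249] [-0.866719    0.59107709  0.95586597  1.80871443 -0.54876937  1.02241767
  0.48949893]
```

```bash
python3 -m handwheel '[[0.001,0,-0.008,0,0.03],[0.001,0,-0.0165,0,0.03],[0.001,0,-0.0165,0,0.03],[0.001,0,-0.0165,0,0.03],[0.001,0,-0.0165,0,0.03]]'
python3 -m handwheel '[[0,0,0,0,0.05],[0,0,0,0,0.065],[0,0,0,0,0.075],[0,0,0,0,0.08],[0,0,0,0,0.08]]'
python3 -m handwheel '[[0,0,0.03,0,0.08],[0,0,0.07,0,0.08],[0,0,0.11,0,0.087],[-0.04,-0.03,0.11,0,0.087],[-0.08,-0.06,0.11,0,0.087]]'
```

```text
time: 17.25
tool_pos: [609.7, 36.4, 18.3]
eef_rot: [3.131, 0.013, 1.759]
wrist_force: [-0.3, 1.2, -1.2]
width: 0.503
time: 17.75
tool_pos: [609.7, 36.3, 18.3]
eef_rot: [3.131, 0.013, 1.759]
wrist_force: [0.1, -0.2, 0.6]
width: 0.846
time: 18.25
tool_pos: [530.3, -24.4, 129.3]
eef_rot: [3.129, 0.015, 1.76]
wrist_force: [-0.6, -1.7, 3.2]
width: 0.991
```

```bash
python3 - <<'E'
from h import *
import pickle
from scipy.optimize import least_squares
A=[]
for n in('top','side'):
    im=pickle.load(open(n+'0.pkl','rb'));P=cloud(im).reshape(-1,3)
    m=(P[:,2]>15)&(P[:,2]<68)&(np.hypot(P[:,0]-426,P[:,1]+267)<32);Q=P[m];A.append(Q)
    r=least_squares(lambda p:np.hypot(Q[:,0]-p[0],Q[:,1]-p[1])-20.5,[426,-267],loss='soft_l1');print(n,len(Q),r.x,np.abs(r.fun).mean())
E
python3 -m handwheel '[[-0.01,-0.044,0,0,0.087],[-0.02,-0.088,0,0,0.087],[-0.03,-0.13,0,0,0.087],[-0.05,-0.17,0,0,0.087],[-0.07,-0.2,0,0,0.087]]'
python3 -c "from bench import state;s=state();print(s['tool_pos'],s['eef_rot'],s['joints'])"
```

```text
top 358 [ 428.01450254 -267.59563187] 2.3708412298432253
side 361 [ 425.86788953 -267.37854708] 2.0486536476698287
time: 18.75
tool_pos: [459.1, -227.0, 129.6]
eef_rot: [3.129, 0.015, 1.758]
wrist_force: [-0.5, -1.1, 0.6]
width: 1.0
[ 459.08611386 -227.04548473  129.57715193] [3.12861032 0.01541507 1.75846046] [-0.73079632  0.23097002  1.24534411  1.97115219 -0.24339912  1.08749825
  0.80458927]
```

```bash
python3 -m handwheel '[[-0.0165,-0.02,0,0,0.087],[-0.0325,-0.04,0,0,0.087],[-0.0325,-0.04,0,0,0.087],[-0.0325,-0.04,0,0,0.087],[-0.0325,-0.04,0,0,0.087]]'
python3 -c "from bench import state;s=state();print(s['tool_pos'],s['eef_rot'],s['joints'])"
```

```text
time: 19.25
tool_pos: [427.3, -266.2, 129.6]
eef_rot: [3.128, 0.015, 1.76]
wrist_force: [-0.8, -0.2, 0.4]
width: 0.999
[ 427.28903157 -266.22088669  129.57920814] [3.12831684 0.01523196 1.75965332] [-0.67399829  0.19550056  1.27091866  1.99107001 -0.21017589  1.08088542
  0.87666275]
```

```bash
python3 -m handwheel '[[-0.001,-0.001,-0.02,0,0.087],[-0.001,-0.001,-0.04,0,0.087],[-0.001,-0.001,-0.06,0,0.087],[-0.001,-0.001,-0.07,0,0.087],[-0.001,-0.001,-0.07,0,0.087]]' 20
python3 -c "
from h import *
im=get_image('side');save('bot1.png',cv2.resize(im['frame'][60:240,280:460],(600,600),interpolation=2))"
```

```text
time: 19.75
tool_pos: [425.9, -266.5, 58.6]
eef_rot: [3.131, 0.015, 1.761]
wrist_force: [0.0, -0.4, 0.1]
width: 0.999
```

View pics/bot1.png

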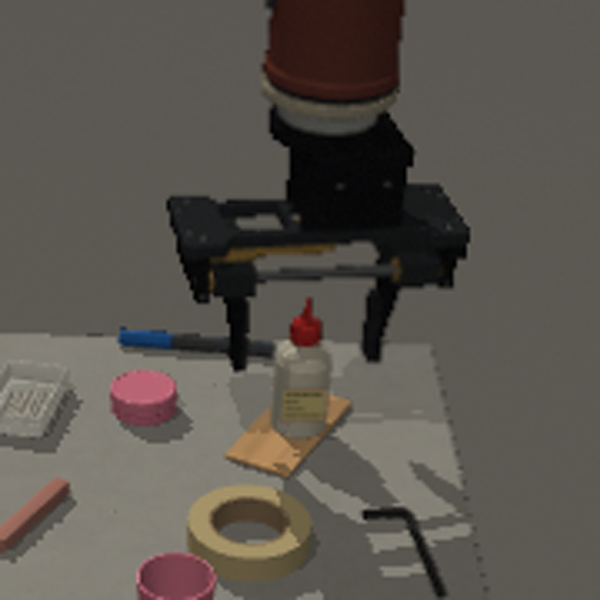

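The fingers straddle the bottle, and the palm is well above its tip. Lowering further and gripping.

```bash
python3 -m handwheel '[[0,-0.001,-0.008,0,0.087],[0,-0.001,-0.017,0,0.087],[0,-0.001,-0.017,0,0.087],[0,-0.001,-0.017,0,0.06],[0,-0.001,-0.017,0,0.03]]' 20
python3 -m handwheel '[[0,0,0,0,0.02],[0,0,0,0,0.02],[0,0,0,0,0.02],[0,0,0,0,0.02],[0,0,0,0,0.02]]'
python3 -m handwheel '[[0,0,0,0,0.02],[0,0,0,0,0.02],[0,0,0.02,0,0.02],[0,0,0.04,0,0.02],[0,0,0.04,0,0.02]]'
python3 -c "
from h import *
s=state();print(s['tool_pos'],s['eef_rot'],s['joints'])
im=get_image('side');save('bot2.png',cv2.resize(im['frame'][60:240,280:460],(600,600),interpolation=2))"
```

```text
time: 20.3
tool_pos: [426.4, -268.2, 42.8]
eef_rot: [3.129, 0.016, 1.76]
wrist_force: [0.5, 0.4, 0.2]
width: 0.897
time: 20.8
tool_pos: [426.5, -268.2, 42.8]
eef_rot: [3.129, 0.016, 1.76]
wrist_force: [-0.5, 0.1, 0.6]
width: 0.443
time: 21.3
tool_pos: [427.5, -268.9, 84.5]
eef_rot: [3.127, 0.017, 1.76]
wrist_force: [-0.8, -0.5, -1.6]
width: 0.445
[ 427.53455826 -268.91727665   84.52750512] [3.12650658 0.01676783 1.75985646] [-0.5613587   0.28894047  1.18527532  2.03400689 -0.31867902  0.9967066
  0.96926109]
```

View pics/bot2.png

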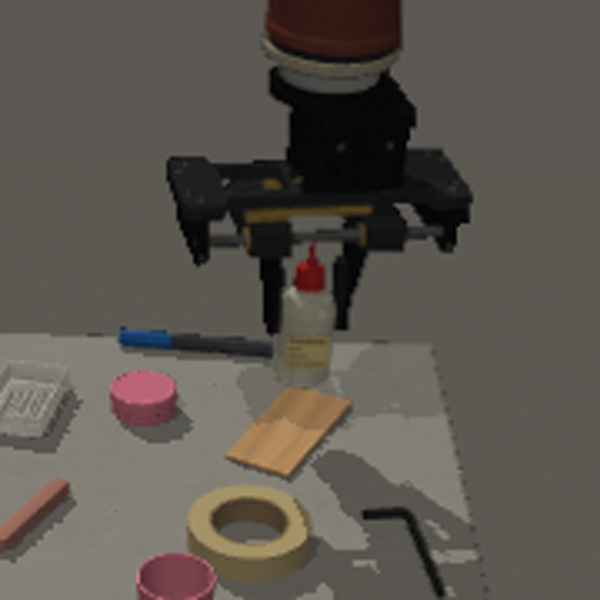

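```bash
python3 -m handwheel '[[0.006,0.02,0.006,0,0.02],[0.016,0.06,0.012,0,0.02],[0.03,0.1,0.012,0,0.02],[0.045,0.14,0.012,0,0.02],[0.06,0.18,0.012,0,0.02]]'
python3 -m handwheel '[[0.005,0.04,0,0,0.02],[0,0.08,0,0,0.02],[-0.01,0.12,0,0,0.02],[-0.02,0.16,0,0,0.02],[-0.03,0.2,0,0,0.02]]'
python3 -c "from bench import state;s=state();print(s['tool_pos'],s['eef_rot'],s['joints'])"
```

```text
time: 21.85
tool_pos: [487.0, -86.0, 94.6]
eef_rot: [3.128, 0.015, 1.761]
wrist_force: [0.1, -0.8, -0.6]
width: 0.444
time: 22.35
tool_pos: [455.7, 115.5, 93.8]
eef_rot: [3.128, 0.015, 1.761]
wrist_force: [0.2, 0.4, -1.0]
width: 0.444
[455.74185904 115.5270643   93.84660778] [3.12842    0.01485921 1.76116842] [-1.53776141  0.14077737  1.27994693  2.09476363 -0.14177049  0.99862748
  0.00549781]
```

```bash
python3 -m handwheel '[[-0.003,0.028,0,0,0.02],[-0.006,0.056,0,0,0.02],[-0.006,0.056,-0.02,0,0.02],[-0.006,0.056,-0.04,0,0.02],[-0.006,0.056,-0.04,0,0.02]]'
python3 -m handwheel '[[0,0,0,0,0.02],[0,0,0,0,0.02],[0,0,0,0,0.02],[0,0,0,0,0.02],[0,0,0,0,0.02]]'
```

```text
time: 22.85
tool_pos: [447.6, 170.6, 51.2]
eef_rot: [3.133, 0.018, 1.762]
wrist_force: [0.0, -0.4, -1.5]
width: 0.442
time: 23.35
tool_pos: [447.8, 170.8, 51.6]
eef_rot: [3.132, 0.017, 1.762]
wrist_force: [0.2, 0.6, -1.0]
width: 0.445
```

```bash
python3 -m handwheel '[[0.002,0.001,-0.004,0,0.02],[0.002,0.001,-0.0085,0,0.02],[0.002,0.001,-0.0085,0,0.02],[0.002,0.001,-0.0085,0,0.02],[0.002,0.001,-0.0085,0,0.02]]'
python3 -m handwheel '[[0,0,0,0,0.04],[0,0,0,0,0.05],[0,0,0,0,0.06],[0,0,0,0,0.07],[0,0,0,0,0.08]]'
python3 -m handwheel '[[0,0,0,0,0.087],[0,0,0.02,0,0.087],[0,0,0.04,0,0.087],[0,0,0.06,0,0.087],[0,0,0.08,0,0.087]]'
python3 -c "
from h import *
s=state();print(s['tool_pos'],s['eef_rot'],s['joints'])
im=get_image('side');save('bot3.png',cv2.resize(im['frame'][180:420,200:520],(800,600),interpolation=2))"
```

```text
time: 23.85
tool_pos: [449.6, 171.7, 42.9]
eef_rot: [3.132, 0.017, 1.761]
wrist_force: [0.5, 0.2, -0.8]
width: 0.448
time: 24.35
tool_pos: [449.7, 171.7, 43.0]
eef_rot: [3.132, 0.017, 1.762]
wrist_force: [-0.1, -0.3, -0.4]
width: 0.738
time: 24.85
tool_pos: [449.7, 171.4, 123.6]
eef_rot: [3.133, 0.018, 1.761]
wrist_force: [0.8, -1.0, -0.5]
width: 0.995
[449.67532037 171.35470753 123.58427638] [3.13266643 0.01781721 1.76105863] [-1.67117894  0.11711388  1.29186223  2.03458517 -0.10640454  1.07160536
 -0.14026931]
```

View pics/bot3.png

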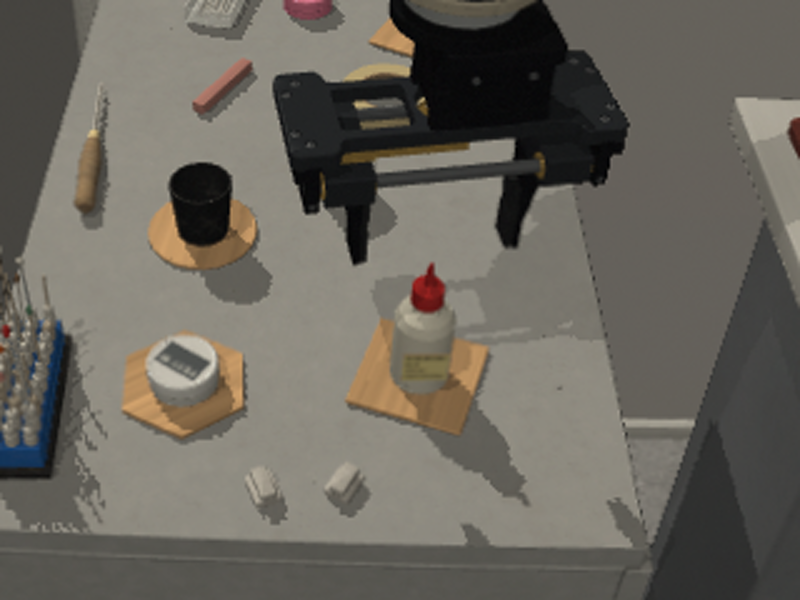

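Bottle, cup and tin look right. Next is the stone.

```bash
python3 -m handwheel '[[0.02,-0.03,0.01,0,0.087],[0.04,-0.07,0.01,-0.14,0.087],[0.06,-0.112,0.01,-0.28,0.07],[0.08,-0.154,0.01,-0.42,0.05],[0.1,-0.196,0,-0.56,0.05]]'
python3 -m handwheel '[[0.014,-0.03,0,-0.14,0.05],[0.028,-0.06,0,-0.14,0.05],[0.042,-0.09,0,-0.14,0.05],[0.058,-0.124,0,-0.14,0.05],[0.058,-0.124,0,-0.14,0.05]]'
python3 -c "from bench import state;s=state();print(s['tool_pos'],s['eef_rot'],s['joints'])"
```

```text
time: 25.4
tool_pos: [552.9, -25.8, 126.3]
eef_rot: [3.129, 0.015, 1.195]
wrist_force: [0.3, 2.2, 0.6]
width: 0.813
time: 25.9
tool_pos: [610.8, -156.5, 126.3]
eef_rot: [3.127, 0.018, 1.048]
wrist_force: [-0.8, -0.6, -0.3]
width: 0.579
[ 610.81717844 -156.49705899  126.32586833] [3.12651454 0.01768161 1.04825779] [-0.63909942  0.58731542  1.12198314  1.68078051 -0.53999469  1.21759787
  0.08199379]
```

```bash
python3 - <<'E'
from h import *
im=get_image('side');C=cloud(im)
m=np.isfinite(C[...,2])&(C[...,2]>5)&(C[...,2]<16)&(np.hypot(C[...,0]-608,C[...,1]+149)<60)
P=C[m][:,:2].astype(np.float32);hsv=cv2.cvtColor(im['frame'],cv2.COLOR_RGB2HSV)
print(len(P),cv2.minAreaRect(P))
w=cv2.inRange(hsv,(8,90,60),(22,255,255));k,l,s,c=cv2.connectedComponentsWithStats(w)
for i in range(1,k):
    vs,us=np.where(l==i);Q=np.array([ray_z(im,u,v,4)[:2] for u,v in zip(us,vs)]).astype(np.float32)
    if len(Q)>150 and np.hypot(*(Q.mean(0)-[432,-261]))<60: print(cv2.minAreaRect(Q))
E
```

```text
152 ((609.2950439453125, -148.68069458007812), (80.31095123291016, 13.23679256439209), 61.51322937011719)
((432.5536193847656, -261.99951171875), (113.11333465576172, 50.065006256103516), 62.10033416748047)
```

```bash
python3 -m handwheel '[[-0.002,0.0075,-0.04,0.014,0.05],[-0.002,0.0075,-0.08,0.014,0.05],[-0.002,0.0075,-0.1,0.014,0.05],[-0.002,0.0075,-0.1,0.014,0.05],[-0.002,0.0075,-0.1,0.014,0.05]]'
```

```text
time: 26.45
tool_pos: [608.7, -145.5, 26.4]
eef_rot: [3.128, 0.017, 1.065]
wrist_force: [0.1, -0.8, 0.2]
width: 0.575
```

```bash
python3 -m handwheel '[[0,-0.003,-0.01,0,0.05],[0,-0.003,-0.02,0,0.05],[0,-0.003,-0.02,0,0.05],[0,-0.003,-0.02,0,0.03],[0,-0.003,-0.02,0,0]]' 20
python3 -m handwheel '[[0,0,0,0,0],[0,0,0,0,0],[0,0,0,0,0],[0,0,0,0,0],[0,0,0,0,0]]'
python3 -m handwheel '[[0,0,0.04,0,0],[0,0,0.08,0,0],[-0.03,-0.02,0.1,0,0],[-0.065,-0.04,0.1,0,0],[-0.1,-0.06,0.1,0,0]]'
python3 -m handwheel '[[-0.03,-0.02,0,0,0],[-0.06,-0.04,0,0,0],[-0.075,-0.053,0,0,0],[-0.075,-0.053,0,0,0],[-0.075,-0.053,0,0,0]]'
```

```text
time: 26.95
tool_pos: [608.9, -148.6, 6.8]
eef_rot: [3.128, 0.017, 1.065]
wrist_force: [1.3, 0.5, -0.8]
width: 0.464
time: 27.45
tool_pos: [608.9, -148.7, 6.8]
eef_rot: [3.128, 0.017, 1.065]
wrist_force: [0.8, -0.2, 0.7]
width: 0.127
time: 27.95
tool_pos: [508.1, -209.5, 107.4]
eef_rot: [3.127, 0.016, 1.066]
wrist_force: [-0.6, -0.5, 0.6]
width: 0.125
time: 28.45
tool_pos: [434.0, -262.1, 107.6]
eef_rot: [3.126, 0.015, 1.066]
wrist_force: [0.4, 0.3, -0.9]
width: 0.127
```

```bash
python3 -m handwheel '[[-0.0015,0.0005,-0.04,0.012,0],[-0.0015,0.0005,-0.075,0.012,0],[-0.0015,0.0005,-0.087,0.012,0],[-0.0015,0.0005,-0.087,0.012,0],[-0.0015,0.0005,-0.087,0.012,0]]'
```

```text
time: 28.95
tool_pos: [433.4, -262.2, 21.6]
eef_rot: [3.125, 0.016, 1.078]
wrist_force: [0.7, 0.3, -0.3]
width: 0.129
```

```bash
python3 -m handwheel '[[-0.001,0.0005,-0.005,0,0],[-0.001,0.0005,-0.0105,0,0],[-0.001,0.0005,-0.0105,0,0],[-0.001,0.0005,-0.0105,0,0],[-0.001,0.0005,-0.0105,0,0]]'
python3 -m handwheel '[[0,0,0,0,0.02],[0,0,0,0,0.03],[0,0,0,0,0.03],[0,0,0,0,0.03],[0,0,0,0,0.03]]'
python3 -m handwheel '[[0,0,0.04,0,0.03],[0,0,0.08,0,0.05],[0.03,0.02,0.12,0,0.05],[0.07,0.04,0.15,0,0.05],[0.1,0.06,0.15,0,0.05]]'
python3 -m handwheel '[[0,0.04,0,0,0.05],[0,0.08,0,0,0.05],[0,0.12,0,0,0.05],[0,0.16,0,0,0.05],[0,0.2,0,0,0.05]]'
cat > chk.py <<'E'
from h import *
im=get_image('side');save('fin.png',im['frame']);C=cloud(im)
for n,x,y,zl,zh in(('bottle',450,172,70,110),('cup',610,35.5,45,60),('stone',432,-261.5,9.5,20),('tin',609,185.5,18,30)):
    m=np.isfinite(C[...,2])&(C[...,2]>zl)&(C[...,2]<zh)&(np.hypot(C[...,0]-x,C[...,1]-y)<48)
    P=C[m][:,:2].astype(np.float32);print(n,len(P),C[m][:,2].max(),cv2.minAreaRect(P),cv2.minEnclosingCircle(P)[0])
E
python3 chk.py
```

```text
time: 29.45
tool_pos: [432.5, -261.7, 11.3]
eef_rot: [3.125, 0.016, 1.078]
wrist_force: [0.3, 0.3, -0.5]
width: 0.121
time: 29.95
tool_pos: [432.5, -261.7, 11.3]
eef_rot: [3.125, 0.016, 1.078]
wrist_force: [0.1, -0.1, 0.4]
width: 0.34
time: 30.45
tool_pos: [535.5, -201.6, 165.1]
eef_rot: [3.12, 0.013, 1.077]
wrist_force: [1.1, -0.3, -0.5]
width: 0.555
time: 30.95
tool_pos: [535.2, 0.0, 165.1]
eef_rot: [3.12, 0.012, 1.077]
wrist_force: [1.1, -0.1, -0.6]
width: 0.58
bottle 212 107.40920245199544 ((449.4078369140625, 174.529541015625), (22.36087989807129, 21.215106964111328), 85.45230102539062) (448.6498107910156, 174.1227264404297)
cup 188 54.63328397199189 ((609.4839477539062, 36.16925811767578), (47.85361862182617, 47.44010543823242), 48.035335540771484) (610.63427734375, 36.60280990600586)
stone 115 16.970147621009232 ((432.56719970703125, -260.44976806640625), (80.78706359863281, 13.114461898803711), 61.89805221557617) (432.6687927246094, -260.5040283203125)
tin 547 26.531975769180463 ((609.1771240234375, 185.09556579589844), (46.93647384643555, 48.0003776550293), 74.7152099609375) (609.040771484375, 184.88510131835938)
```

View pics/fin.png

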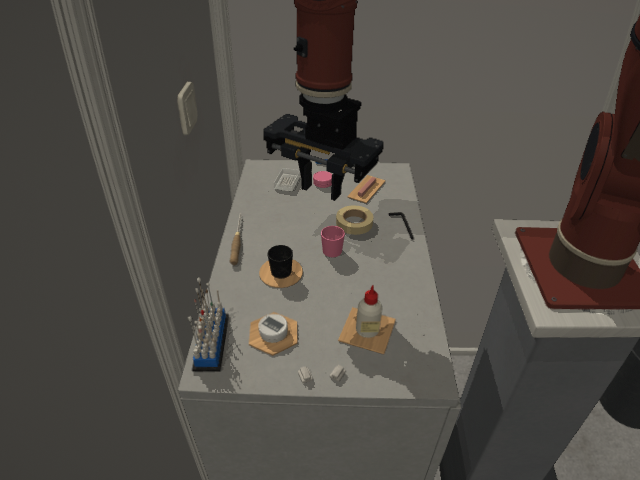

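The side view shows each thing on its own mat: bottle (369,315), cup (281,262), stone (368,188), tin (273,327). The measured centres are within about 3 mm of the mat centres. Tape and bits have not moved, and the arm is clear.

```bash
python3 -m handwheel '[[0,0,0,0,0.05],[0,0,0,0,0.05],[0,0,0,0,0.05],[0,0,0,0,0.05],[0,0,0,0,0.05]]' && python3 -c "from bench import hand_in;print(hand_in())"
```

```text
time: 31.5
tool_pos: [535.6, 6.5, 164.6]
eef_rot: [3.122, 0.011, 1.083]
wrist_force: [-0.3, -0.3, 0.3]
width: 0.572
the job is handed in; nothing more can be done
None
```

All four things are on their own mats, and I handed the job in at 31.5 s of the 120 s allowed. I moved the tin to the six-sided mat first. Then I parked the stone on the tin's old spot, moved the cup to the round mat and the bottle to the square mat, and laid the stone on the oblong mat.

- **Position:** the last side-camera check put each centre within about 3 mm of its mat's centre. The stone lay within about 0.02 rad of the mat's length.
- **Standing and contact:** the bottle and cup stood upright and the robot touched nothing. The tape roll and the box of drill bits looked unmoved in the last picture; I did not measure them again.
- **Arm trouble:** near the cup the arm stopped about 14 mm short when held high, because a joint was close to its limit. Working lower there fixed it. The tool also drifted about 0.02 rad off vertical during the run. No check failed.
- **Limits of the check:** the last centres came from the side camera only, as a top-view picture during the tin grasp had shown the arm blocking the view.

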